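# Fit a keyed stub shaft into a pulley hub and hold it home

## Robot

A 7-joint arm with a two-finger parallel gripper is mounted at the origin on the work surface. World frame = base frame: x ahead of the robot, y to its left, z up, the work surface at z = 0. Lengths are in mm, angles in rad, forces in N, time in s.
With the tool pointing down it reaches from about 425 to 800 mm from the base axis. Payload 8.3 kg.
Tool frame: the origin (TCP) lies at the very end of the fingers, on their centre line; the grasp point (between the pads) lies 19 mm behind it; z points along the fingers, y is the line along which they close (so a half turn about z gives the same grasp; the last joint's range is limited). The gripper opens to 85 mm and grips with 20 to 120 N. Pads are 22 mm wide; open, the fingers measure 114 mm over their backs; the gripper's body (76 mm by 85 mm) begins 54 mm behind the grasp point. The pads swing forward as they close: fully open they stand 13 mm farther back than shut.
Start: joints at [-1.408, 0.383, 0.016, 1.37, -0.006, 1.388, -0.046], TCP at [139.877, 609.128, 231.279] pointing down, gripper open.
Joint ranges: [-2.95, 2.95], [-0.25, 2.06], [-1.52, 1.56], [0.18, 2.33], [-1.44, 4.58], [0.02, 2.06], [-3.01, 3.01]. Speed limits (rad/s): [2.39, 2.39, 3.01, 3.01, 3.14, 3.14, 3.14].

## Interface

Orientations are given as a unit quaternion [x, y, z, w].
In Python, from station import monitor, cams, robot gives the robot as it stands.
- The arm moves only by the tool servo_tool, never from a script. Its argument "steps" is a list of rows, each an object of numbers: "x", "y", "z": the shift along the tool's x, y, z in cm; "wx", "wy", "wz": the turn, a rotation vector about the tool's x, y, z in degrees. A call has 1 to 5 rows; each row shifts and turns the commanded pose from where the row before left it, along the tool's axes as they then stand; what a row does not reach is not made up. A row lasts 1/8 s, in which the tool goes at most 62.5 mm and 10.7 degrees, less where a joint would pass 70% of its speed; a pose out of reach is approached as far as the arm can. A call with a gripper value outside its range is refused whole. "fingers" is the opening, from -1 (shut) to 1 (fully open), set as the call begins (left out, the last holds). The fingers move at their own pace and stop on an object; "squeeze" is the grip in N (left out, the last holds). Time passes only in rows, so rows that do not move let the fingers close. It gives the time, the measured TCP pose, the force, the opening and the grip force at its end, in the units of the state.
- monitor.get_state(): the state, without advancing time (a new reading comes with each control period).
- cams.get_image(name): name is "side" or "top" or "wrist"; returns the picture (420x560x3 uint8, blue, green, red); there is no depth.
- cams.camera_info(name): a dict with "mtx" (3x3 intrinsics, pixels), "position" and "attitude" of the camera in the world; the wrist camera has in their place "hand_eye" (4x4, takes a point from camera to tool coordinates, whose origin is the TCP and whose axes are the flange's). Camera axes: x right, y down, z forward; pixel columns grow to the right and rows downward; lengths in mm; the calibration is good to about 2 mm. A picture is of the moment at which its call begins: read the wrist's pose just before it. camera_info takes no time and is no camera call.
- robot.job_done(): hands the job in; it is judged then, once.
The state is a dict: "time_s": time; "joint_pos": joint angles; "qvel": joint speeds; "effort": joint torques, N m; "position": TCP position; "orientation": TCP orientation; "ft_force": force on the tool from outside, world axes, zero at the start; "wrist_torque": the same for the moment, N m; "width": finger opening in mm; "grasp_force": force on a finger pad.
Only numpy, scipy, OpenCV 4.12 (cv2) and the standard library are available. Lean on these libraries where they do the work, as an engineer would, in place of code of your own. Each camera call takes 0.05 s, during which the arm holds its last target. There are 200 camera calls.

## Task

Plug the square collet block that carries the small timing pulley down into the square socket of the steel nest until it sits on the floor, then take the keyed shaft (bright steel, brass key, not the dark plain one) from the blue rack and push it nose first into the pulley's bore, turning it until the key slips into the keyway, and on down until its shoulder sits on the hub face. Finish holding: keep the gripper closed on the shaft and keep pushing it down firmly, with about 15 N, so that the set screw could be tightened. Leave the plain shaft and everything else on the table where it is.

Things in the scene. Friction and masses are not known exactly. Their poses are not given: they have to be found in the camera images.
- nest: Dark steel nest block 116 x 116 mm, 36 mm high, fixed to the table. In its top a square socket 52 x 52 mm, sides parallel to the block's, 26 mm deep (floor 10 mm above the table), 3 mm chamfer at the mouth. Origin: centre of the underside; x, y along its sides, z up. Place and yaw vary.
- collet_block: Steel block 50 x 50 x 50 mm (lowest 5 mm tapering to 45) with an aluminium timing pulley fixed on top: 80 mm high in all, 0.6 kg, loose, standing on the table. Fits the nest's socket in any quarter turn, 1 mm play a side; 24 mm of the square then stays above the nest. Grip its flats (or the pulley) from above. Origin: centre of underside; x, y along its sides, z up the bore, +x to the keyway.
- hub_face (a point): Centre of the pulley's top face, 80 mm above the block's underside, axes as the block's. Pulley 45 to 49 mm diameter, 30 mm high. Its upright bore is 26.5 mm in diameter with a keyway 10 mm wide on the +x side, reaching 18 mm from the axis; a yellow paint stripe on the face marks it. Below the pulley the block is hollow (38 mm square) down to 24 mm above its underside.
- keyed_shaft: Bright steel shaft with brass key, 105 mm long, 0.4 kg, loose, upright in either rack hole, hanging on its shoulder: a collar 42 mm in diameter, z = 0 to 8 mm. Above it a 25 mm round journal up to z = 60 mm (grip here). Below it a 25 mm spigot down to the nose at z = -45 mm, its last 5 mm tapering to 17 mm. Origin: on the axis at the shoulder's underside; z up, +x to the key. Yaw varies.
- key_foot (a point): Middle of the key's lower end on the keyed shaft, 14.5 mm from the axis on its +x side. The key is 8 mm wide, stands out to 16.5 mm from the axis, from z = -33 to -5 mm, so the nose enters the bore by 12 mm before the key meets the hub face. From above, its side shows as a black keyseat at the edge of the journal's top and a yellow stripe on the collar.
- plain_shaft: Dark steel shaft of the same shape and size without key, keyseat or stripe, standing in the rack's other hole; to be left there. Origin: centre of the shoulder's underside; z up.
- rack: Blue shaft rack, fixed to the table: plate 200 mm (along its x) x 85 mm, top 58 mm above the table, with two 36 mm holes on its x axis, 45 mm to each side of its centre. Origin: centre of its underside, on the table.
- wrench_case: Bystander: black plastic torque wrench case 85 x 390 x 58 mm, lying along its y; origin at the middle of its lower edge on the handle side, the case reaching from there to +x.
- locator_puck: Bystander: dented steel locator puck, 60 mm diameter, 18 mm high; origin at the centre of its underside.
- ball_lock_pin: Bystander: chrome ball lock pin lying along its x, about 100 mm long; origin near its head, at the table.
- vise_jaw_a: Bystander: orange urethane vise jaw 26 x 102 x 38 mm; origin at the centre of its underside.
- vise_jaw_b: Bystander: second orange vise jaw, same size.

How it is judged:
By the outcome, as a careful person would: the job done as asked, in the order asked, and still so for the second after the job is handed in, while the arm keeps its last pose, push and grip.
It also fails if it takes over 61 s, if anything falls off the work surface, if the arm or the gripper's body presses on something with over 40 N, if the wrist force passes 120 N, or if a joint passes its speed limit or range.

## Working session

There is one attempt and no reset: what is moved stays moved. The work goes in short steps, Python scripts to look and compute and a tool call to move; the robot and the scene stay as the last step left them, time stands still between calls to the robot, and variables do not carry over. Pictures are saved under pics/ and viewed, at most 10 in all, crops included, and the job is handed in when it is done.

Besides the shell and the picture viewer there is one more tool, called as name([rows], argument=value, ...), one row to a line, values as JSON. servo_tool: Moves the arm, as the interface text tells. Its arguments: {"type":"object","properties":{"steps":{"type":"array"},"fingers":{"type":"number"},"squeeze":{"type":"number"}},"required":["steps"]}

```bash
ls; mkdir -p pics; cat > h.py <<'E'
import sys
sys.path.insert(0,'.')
import numpy as np, cv2
from scipy.spatial.transform import Rotation as R
from station import monitor, cams, robot
np.set_printoptions(suppress=True,precision=2)
def campose(name,st=None):
    i=cams.camera_info(name); K=np.array(i['mtx'])
    if name=='wrist':
        T=np.eye(4); T[:3,:3]=R.from_quat(st['orientation']).as_matrix(); T[:3,3]=st['position']
        T=T@np.array(i['hand_eye']); return K,T[:3,:3],T[:3,3]
    a=np.array(i['attitude']); Rm=R.from_quat(a).as_matrix() if a.size==4 else a
    return K,Rm,np.array(i['position'])
def ray(cp,px,z):
    K,Rm,p=cp; px=np.atleast_2d(np.asarray(px,float))
    d=np.c_[px,np.ones(len(px))]@np.linalg.inv(K).T@Rm.T
    return p+d*((z-p[2])/d[:,2])[:,None]
E
python3 - <<'E'
from h import *
s=monitor.get_state(); print(s)
for n in ('top','side','wrist'):
    print(n,cams.camera_info(n)); 
    im=cams.get_image(n); cv2.imwrite(f'pics/{n}0.png',im)
E
```

```text
pics
{'time_s': 0.0, 'joint_pos': array([-1.41,  0.38,  0.02,  1.37, -0.01,  1.39, -0.05]), 'qvel': array([-0.,  0., -0., -0., -0., -0.,  0.]), 'effort': array([  0.  , -62.76,   0.84, -37.18,   0.02,   0.01,   0.  ]), 'position': array([139.78, 608.66, 230.3 ]), 'orientation': array([ 0.11,  0.99, -0.  , -0.  ]), 'ft_force': array([-0.24, -0.39,  0.1 ]), 'wrist_torque': array([ 0.03,  0.01, -0.01]), 'grasp_force': 0.0, 'width': 85.84904142669717}
top {'mtx': array([[538.54,   0.  , 272.  ],
       [  0.  , 538.54, 215.13],
       [  0.  ,   0.  ,   1.  ]]), 'position': array([ 518.94,   12.83, 1387.58]), 'attitude': array([-0.71,  0.71, -0.02,  0.02])}
side {'mtx': array([[451.44,   0.  , 285.57],
       [  0.  , 451.44, 212.91],
       [  0.  ,   0.  ,   1.  ]]), 'position': array([ 150.71, -604.7 ,  882.79]), 'attitude': array([ 0.89, -0.29,  0.12, -0.34])}
wrist {'mtx': array([[294.86,   0.  , 278.73],
       [  0.  , 294.86, 212.85],
       [  0.  ,   0.  ,   1.  ]]), 'hand_eye': array([[  -0.  ,   -0.95,   -0.31,   79.41],
       [   1.  ,   -0.  ,    0.  ,   -0.53],
       [  -0.  ,   -0.31,    0.95, -142.53],
       [   0.  ,    0.  ,    0.  ,    1.  ]])}
```

View pics/top0.png

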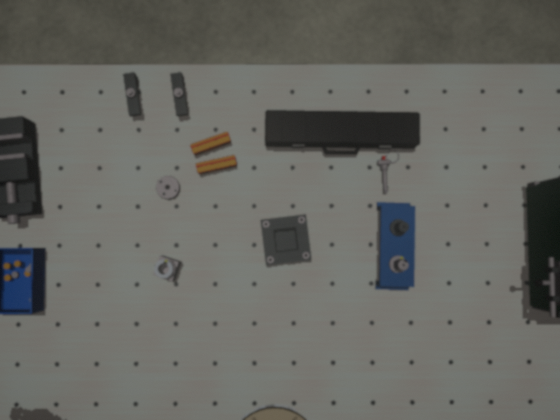

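View pics/side0.png

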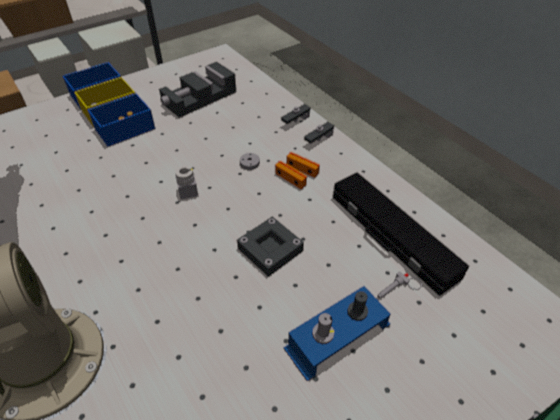

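The top view shows the block near (168,268), nest at (286,240), keyed shaft (bright) at (400,265), plain one at (400,228). The side view agrees, and the area around the targets is clear. Next I'll enlarge them.

```bash
python3 - <<'E'
from h import *
im=cv2.imread('pics/top0.png'); 
c=[im[y:y+60,x:x+60] for x,y in((140,240),(256,210),(370,235))]
o=np.hstack([cv2.resize(k,None,fx=4.4,fy=4.4,interpolation=cv2.INTER_CUBIC) for k in c])
cv2.imwrite('pics/crop0.png',np.clip(o*1.7,0,255).astype(np.uint8))
cp=campose('top'); print(cp[1],cp[2])
print(ray(cp,[(168,266)],80),ray(cp,[(286,240)],36),ray(cp,[(398,264)],118),ray(cp,[(400,228)],118))
E
```

```text
[[-0.   -1.    0.06]
 [-1.    0.   -0.01]
 [ 0.01 -0.06 -1.  ]] [ 518.94   12.83 1387.58]
[[473.83 255.79  80.  ]] [[535.83 -31.14  36.  ]] [[ 477.2  -291.66  118.  ]] [[ 561.89 -297.95  118.  ]]
```

View pics/crop0.png

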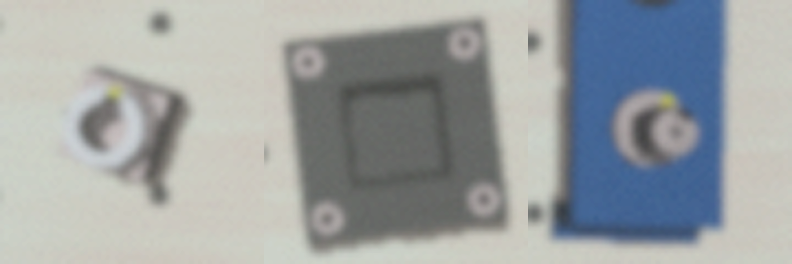

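The crop shows the pulley face centre near full-image (163.4,268.9) with its stripe up and right (yaw about -20°). The nest is turned about +7°, and the shaft's stripe is also up and right. I'll move above the block for a close look.

```bash
cat >> h.py <<'E'
def plan(x,y,z,psi,n,st=None,p0=None,psi0=None):
    """rows from the present (or p0,psi0) to TCP xyz with tool y at world angle psi (deg), tool down"""
    if p0 is None:
        st=st or monitor.get_state(); p0=np.array(st['position'])
        M=R.from_quat(st['orientation']).as_matrix(); psi0=np.degrees(np.arctan2(M[1,1],M[0,1]))
    d=(psi-psi0+180)%360-180
    if abs(d)>135: d-=np.sign(d)*180
    s=(np.array([x,y,z])-p0)/n; rows=[]
    for k in range(n):
        a=np.radians(psi0+d*k/n)
        tx=np.array([-np.sin(a),np.cos(a)]); ty=np.array([np.cos(a),np.sin(a)])
        rows.append(dict(x=round(float(s[:2]@tx)/10,2),y=round(float(s[:2]@ty)/10,2),z=round(float(-s[2])/10,2),wz=round(float(-d/n),1)))
    print('psi0',psi0); [print(r) for r in rows]
def tilt(st):
    M=R.from_quat(st['orientation']).as_matrix(); return np.degrees(np.arctan2(M[1,1],M[0,1])), M[:,2]
E
python3 - <<'E'
from h import *
cp=campose('top'); b=ray(cp,[(163.4,268.9)],80)[0]; print(b, ray(cp,[(166.4,261)],80))
plan(b[0],b[1],200,-20,10)
E
```

```text
[466.91 266.84  80.  ] [[485.89 259.73  80.  ]]
psi0 77.06658256082729
{'x': -3.95, 'y': -2.6, 'z': 0.31, 'wz': 9.7}
{'x': -4.34, 'y': -1.9, 'z': 0.31, 'wz': 9.7}
{'x': -4.59, 'y': -1.14, 'z': 0.31, 'wz': 9.7}
{'x': -4.72, 'y': -0.35, 'z': 0.31, 'wz': 9.7}
{'x': -4.71, 'y': 0.45, 'z': 0.31, 'wz': 9.7}
{'x': -4.57, 'y': 1.24, 'z': 0.31, 'wz': 9.7}
{'x': -4.29, 'y': 1.99, 'z': 0.31, 'wz': 9.7}
{'x': -3.89, 'y': 2.69, 'z': 0.31, 'wz': 9.7}
{'x': -3.39, 'y': 3.31, 'z': 0.31, 'wz': 9.7}
{'x': -2.78, 'y': 3.83, 'z': 0.31, 'wz': 9.7}
```

servo_tool([
  {"x": -4.0,"y": -2.6,"z": 0.3,"wz": 9.7},
  {"x": -4.3,"y": -1.9,"z": 0.3,"wz": 9.7},
  {"x": -4.6,"y": -1.1,"z": 0.3,"wz": 9.7},
  {"x": -4.7,"y": -0.4,"z": 0.3,"wz": 9.7},
  {"x": -4.7,"y": 0.5,"z": 0.3,"wz": 9.7},
], fingers=1, squeeze=60)

```text
$.steps[0]: bad value
```

servo_tool([
  {"x": -4.6,"y": 1.2,"z": 0.3,"wz": 9.7},
  {"x": -4.3,"y": 2.0,"z": 0.3,"wz": 9.7},
  {"x": -3.9,"y": 2.7,"z": 0.3,"wz": 9.7},
  {"x": -3.4,"y": 3.3,"z": 0.3,"wz": 9.7},
  {"x": -2.8,"y": 3.8,"z": 0.3,"wz": 9.7},
])

```text
$.steps[0]: bad value
```

servo_tool([
  {"x": 0},
  {"x": 0},
])

```text
$.steps[0]: bad value
```

```bash
python3 - <<'E'
from h import *
s=monitor.get_state(); im=cams.get_image('wrist'); cv2.imwrite('pics/w1.png',im)
print(s['time_s'],s['position'],tilt(s),s['qvel'],s['joint_pos'])
import json; json.dump(dict(position=list(s['position']),orientation=list(s['orientation'])),open('w1.json','w'))
E
```

```text
0.15 [139.8  608.78 230.51] (np.float64(77.06658256082729), array([-0., -0., -1.])) [ 0. -0. -0. -0. -0. -0. -0.] [-1.41  0.38  0.02  1.37 -0.01  1.39 -0.05]
```

View pics/w1.png

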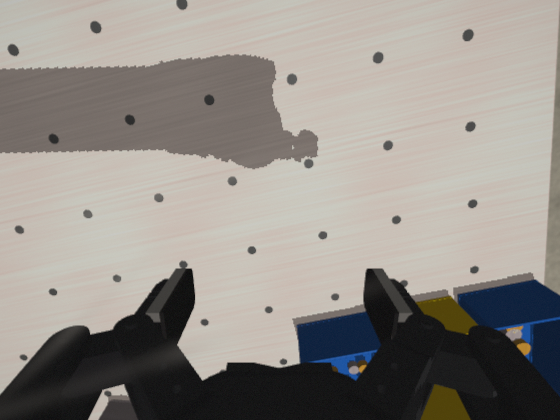

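The arm did not move, because the rows were refused. The picture shows only bare table and the fingers. I'll try rows with all six keys.

servo_tool([
  {"x": -4.0,"y": -2.6,"z": 0.3,"wx": 0,"wy": 0,"wz": 9.7},
  {"x": -4.3,"y": -1.9,"z": 0.3,"wx": 0,"wy": 0,"wz": 9.7},
  {"x": -4.6,"y": -1.1,"z": 0.3,"wx": 0,"wy": 0,"wz": 9.7},
  {"x": -4.7,"y": -0.4,"z": 0.3,"wx": 0,"wy": 0,"wz": 9.7},
  {"x": -4.7,"y": 0.5,"z": 0.3,"wx": 0,"wy": 0,"wz": 9.7},
], fingers=1, squeeze=60)

```text
time_s: 0.82
position: [304.5, 437.3, 216.1]
orientation: [0.513, 0.858, -0.0, -0.0]
ft_force: [1.7, 0.3, -0.3]
width: 85.7
grasp_force: 0.0
```

servo_tool([
  {"x": -4.6,"y": 1.2,"z": 0.3,"wx": 0,"wy": 0,"wz": 9.7},
  {"x": -4.3,"y": 2.0,"z": 0.3,"wx": 0,"wy": 0,"wz": 9.7},
  {"x": -3.9,"y": 2.7,"z": 0.3,"wx": 0,"wy": 0,"wz": 9.7},
  {"x": -3.4,"y": 3.3,"z": 0.3,"wx": 0,"wy": 0,"wz": 9.7},
  {"x": -2.8,"y": 3.8,"z": 0.3,"wx": 0,"wy": 0,"wz": 9.7},
])

```text
time_s: 1.45
position: [467.8, 265.7, 201.2]
orientation: [0.82, 0.572, 0.0, -0.0]
ft_force: [0.1, 0.0, 0.3]
width: 85.0
grasp_force: 0.0
```

servo_tool([
  {"x": 0,"y": 0,"z": 0,"wx": 0,"wy": 0,"wz": 0},
  {"x": 0,"y": 0,"z": 0,"wx": 0,"wy": 0,"wz": 0},
])

```text
time_s: 1.7
position: [466.6, 267.3, 201.1]
orientation: [0.819, 0.574, -0.0, -0.0]
ft_force: [0.3, -0.0, -0.0]
width: 85.4
grasp_force: 0.0
```

```bash
python3 - <<'E'
from h import *
s=monitor.get_state(); im=cams.get_image('wrist'); cv2.imwrite('pics/w2.png',im)
print(s['time_s'],s['position'],tilt(s),s['qvel'],s['joint_pos'])
import json; json.dump(dict(position=list(s['position']),orientation=list(s['orientation'])),open('w2.json','w'))
E
```

```text
1.7 [466.63 267.28 201.1 ] (np.float64(-19.872024068546857), array([-0.,  0., -1.])) [-0.02 -0.   -0.02 -0.    0.    0.    0.  ] [-0.99  0.22  0.48  1.68 -0.11  1.27 -0.83]
```

View pics/w2.png

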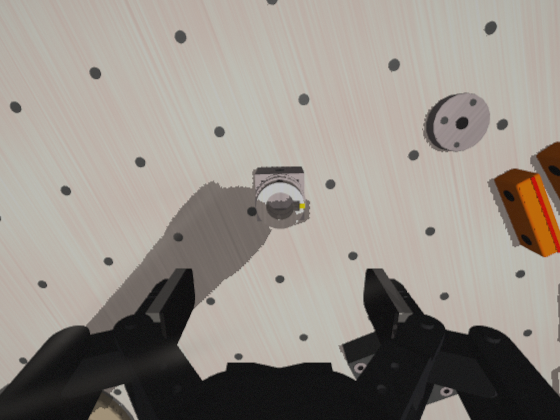

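The block is seen with its face centre near (280,205) and its stripe at (302,206). Its sides are parallel to the image, so the tool yaw already matches the block.

```bash
python3 - <<'E'
from h import *; import json
s=json.load(open('w2.json')); cp=campose('wrist',s)
print(ray(cp,[(280,205),(302.5,206),(256,205),(305,205)],80))
im=cv2.imread('pics/w2.png')
c=cv2.resize(im[155:240,235:330],None,fx=7,fy=7,interpolation=cv2.INTER_CUBIC); cv2.imwrite('pics/c2.png',c)
hsv=cv2.cvtColor(im,cv2.COLOR_BGR2HSV); m=cv2.inRange(hsv,(22,120,80),(38,255,255)); m[:, :200]=0;m[:,400:]=0
print(cv2.connectedComponentsWithStats(m)[2:])
E
```

```text
[[468.51 267.74  80.  ]
 [487.93 259.68  80.  ]
 [447.47 275.34  80.  ]
 [490.43 259.82  80.  ]]
(array([[     0,      0,    560,    420, 235173],
       [   299,    203,      6,      6,     27]], dtype=int32), array([[279.5 , 209.5 ],
       [301.74, 205.59]]))
```

View pics/c2.png

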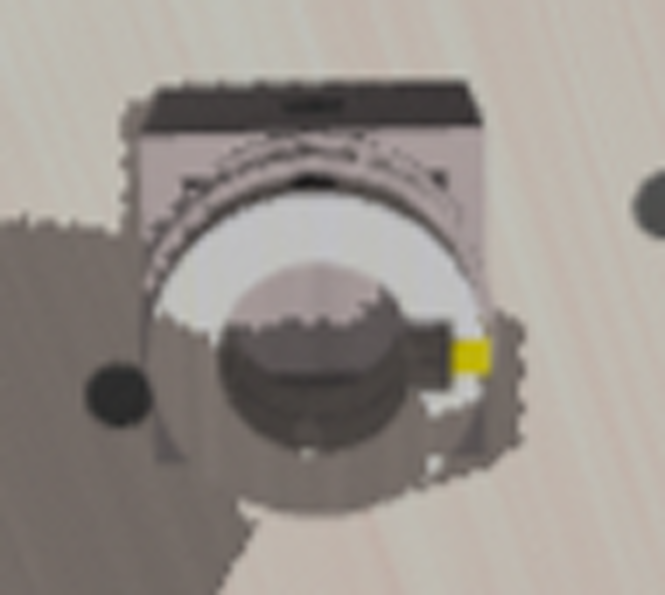

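The crop shows the bore centre at crop (313,357), which is full-image (279.7,206.0). The stripe lies exactly to the right, and the block's edges are parallel to the image rows.

```bash
python3 - <<'E'
from h import *; import json
s=json.load(open('w2.json')); cp=campose('wrist',s)
b=ray(cp,[(279.7,206)],80)[0]; st=ray(cp,[(301.7,205.6)],80)[0]; print(b,np.degrees(np.arctan2(*(st-b)[1::-1])))
plan(b[0],b[1],32,-20,4)
E
```

```text
[467.92 266.92  80.  ] -18.785898967222618
psi0 -19.790095591764167
{'x': -0.01, 'y': 0.05, 'z': 4.23, 'wz': 0.1}
{'x': -0.01, 'y': 0.05, 'z': 4.23, 'wz': 0.1}
{'x': -0.01, 'y': 0.05, 'z': 4.23, 'wz': 0.1}
{'x': -0.01, 'y': 0.05, 'z': 4.23, 'wz': 0.1}
```

servo_tool([
  {"x": 0,"y": 0.1,"z": 4.2,"wx": 0,"wy": 0,"wz": 0},
  {"x": 0,"y": 0.1,"z": 4.2,"wx": 0,"wy": 0,"wz": 0},
  {"x": 0,"y": 0,"z": 4.2,"wx": 0,"wy": 0,"wz": 0},
  {"x": 0,"y": 0,"z": 4.2,"wx": 0,"wy": 0,"wz": 0},
  {"x": 0,"y": 0,"z": 0,"wx": 0,"wy": 0,"wz": 0},
])

```text
time_s: 2.38
position: [465.7, 266.2, 30.5]
orientation: [0.818, 0.575, -0.003, -0.0]
ft_force: [-0.3, -0.3, 0.5]
width: 85.6
grasp_force: 0.0
```

servo_tool([
  {"x": 0,"y": 0,"z": 0,"wx": 0,"wy": 0,"wz": 0},
  {"x": 0,"y": 0,"z": 0,"wx": 0,"wy": 0,"wz": 0},
  {"x": 0,"y": 0,"z": 0,"wx": 0,"wy": 0,"wz": 0},
  {"x": 0,"y": 0,"z": 0,"wx": 0,"wy": 0,"wz": 0},
  {"x": 0,"y": 0,"z": 0,"wx": 0,"wy": 0,"wz": 0},
], fingers=-1, squeeze=60)

```text
time_s: 3.0
position: [469.8, 267.6, 35.7]
orientation: [0.819, 0.574, 0.002, -0.001]
ft_force: [-2.3, 0.3, 7.6]
width: 48.3
grasp_force: 63.2
```

servo_tool([
  {"x": 0,"y": 0,"z": 0,"wx": 0,"wy": 0,"wz": 0},
  {"x": 0,"y": 0,"z": 0,"wx": 0,"wy": 0,"wz": 0},
])

```text
time_s: 3.25
position: [469.8, 267.6, 35.7]
orientation: [0.819, 0.574, 0.002, -0.001]
ft_force: [-2.5, 0.6, 6.6]
width: 48.4
grasp_force: 63.2
```

```bash
python3 - <<'E'
from h import *
s=monitor.get_state(); im=cams.get_image('wrist'); cv2.imwrite('pics/w3.png',im)
print(s['position'],tilt(s),s['ft_force'],s['wrist_torque'],s['width'])
import json; json.dump(dict(position=list(s['position']),orientation=list(s['orientation'])),open('w3.json','w'))
E
```

```text
[469.82 267.64  35.66] (np.float64(-19.896582216808827), array([ 0.,  0., -1.])) [-2.51  0.58  6.56] [0.05 0.64 0.01] 48.42510303207545
```

View pics/w3.png

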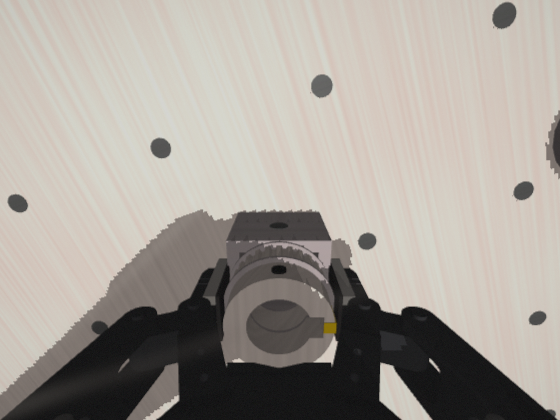

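The block is gripped squarely: bore centre about (279,327), stripe to the right at (330,328). I'll compute the nest pose and plan the lift and carry.

```bash
python3 - <<'E'
from h import *; import json
s=json.load(open('w3.json')); cp=campose('wrist',s)
b=ray(cp,[(279,327.5)],80)[0]; M=R.from_quat(s['orientation']).as_matrix(); print('block in tool',M.T@(b-s['position']))
t=campose('top'); H=np.array([(308,62),(465,43),(483,200),(327,218)],float); H[:,0]-=264; H=H/4.4+[256,210]
P=ray(t,H,36); c=P.mean(0); print(P,c)
a=[np.degrees(np.arctan2(*(P[i]-P[j])[1::-1])) for i,j in((0,3),(1,2),(0,1),(3,2))]; print(a)
psi=np.mean([a[0],a[1],a[2]-90,a[3]-90]); print('nest yaw',psi)
plan(c[0],c[1],115,7,8,p0=np.array([469.8,267.6,115]),psi0=-19.9)
E
```

```text
block in tool [ -1.08   0.54 -44.34]
[[575.97  18.85  36.  ]
 [586.45 -70.88  36.  ]
 [496.94 -80.42  36.  ]
 [487.16   8.4   36.  ]] [536.63 -31.01  36.  ]
[np.float64(6.710403846641865), np.float64(6.086478774066773), np.float64(96.65641871621597), np.float64(96.2877223541792)]
nest yaw 6.43525592277595
psi0 -19.9
{'x': -3.23, 'y': 2.06, 'z': -0.0, 'wz': -3.4}
{'x': -3.34, 'y': 1.86, 'z': -0.0, 'wz': -3.4}
{'x': -3.44, 'y': 1.66, 'z': -0.0, 'wz': -3.4}
{'x': -3.54, 'y': 1.46, 'z': -0.0, 'wz': -3.4}
{'x': -3.62, 'y': 1.25, 'z': -0.0, 'wz': -3.4}
{'x': -3.68, 'y': 1.04, 'z': -0.0, 'wz': -3.4}
{'x': -3.74, 'y': 0.82, 'z': -0.0, 'wz': -3.4}
{'x': -3.78, 'y': 0.6, 'z': -0.0, 'wz': -3.4}
```

servo_tool([
  {"x": 0,"y": 0,"z": -3,"wx": 0,"wy": 0,"wz": 0},
  {"x": 0,"y": 0,"z": -5,"wx": 0,"wy": 0,"wz": 0},
  {"x": -3.2,"y": 2.1,"z": 0,"wx": 0,"wy": 0,"wz": -3.3},
  {"x": -3.3,"y": 1.9,"z": 0,"wx": 0,"wy": 0,"wz": -3.3},
  {"x": -3.4,"y": 1.7,"z": 0,"wx": 0,"wy": 0,"wz": -3.3},
])

```text
time_s: 3.92
position: [495.1, 153.8, 113.9]
orientation: [0.766, 0.643, 0.0, -0.0]
ft_force: [0.7, 0.5, -7.2]
width: 48.5
grasp_force: 66.1
```

servo_tool([
  {"x": -3.5,"y": 1.5,"z": 0,"wx": 0,"wy": 0,"wz": -3.3},
  {"x": -3.6,"y": 1.2,"z": 0,"wx": 0,"wy": 0,"wz": -3.3},
  {"x": -3.7,"y": 1.0,"z": 0,"wx": 0,"wy": 0,"wz": -3.3},
  {"x": -3.7,"y": 0.8,"z": 0,"wx": 0,"wy": 0,"wz": -3.3},
  {"x": -3.8,"y": 0.6,"z": 0,"wx": 0,"wy": 0,"wz": -3.3},
])

```text
time_s: 4.55
position: [535.1, -32.5, 113.8]
orientation: [0.665, 0.747, 0.0, -0.0]
ft_force: [0.3, 1.4, -6.7]
width: 48.3
grasp_force: 66.1
```

servo_tool([
  {"x": 0,"y": 0,"z": 0,"wx": 0,"wy": 0,"wz": 0},
  {"x": 0,"y": 0,"z": 0,"wx": 0,"wy": 0,"wz": 0},
])

```text
time_s: 4.8
position: [535.0, -31.2, 113.5]
orientation: [0.666, 0.746, 0.0, -0.0]
ft_force: [-0.4, 0.4, -5.6]
width: 48.4
grasp_force: 66.2
```

```bash
python3 - <<'E'
from h import *; import json
s=monitor.get_state(); im=cams.get_image('wrist'); cv2.imwrite('pics/w4.png',im); cv2.imwrite('pics/s4.png',cams.get_image('side'))
print(s['time_s'],s['position'],tilt(s),s['ft_force'],s['width'])
json.dump(dict(position=list(s['position']),orientation=list(s['orientation'])),open('w4.json','w'))
E
```

```text
4.8 [535.   -31.2  113.47] (np.float64(6.4265692973790305), array([-0.,  0., -1.])) [-0.43  0.45 -5.64] 48.38154231730864
```

View pics/w4.png

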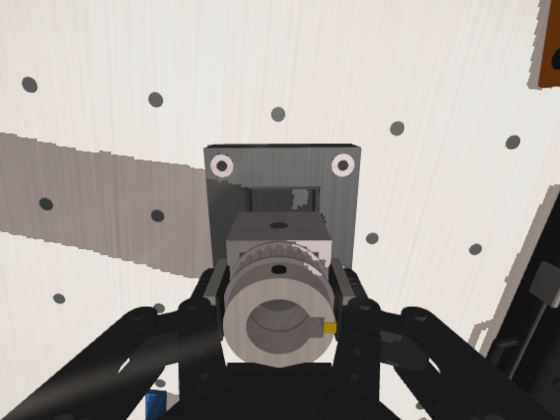

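The wrist view shows the nest's two far screws at (222,165.5) and (343,165) and the socket's far edge at row ~187, parallel to the block.

```bash
python3 - <<'E'
from h import *; import json
s=json.load(open('w4.json')); cp=campose('wrist',s); M=R.from_quat(s['orientation']).as_matrix()
f=lambda px,z:(ray(cp,px,z)-s['position'])@M
print('screws',f([(222,165.5),(343,165)],36)); print('outer edge corners',f([(206,147),(359,146)],36)); print('mouth',f([(245,187),(320,187)],36))
print('bore',f([(279,327.5)],s['position'][2]+44.3))
E
```

```text
screws [[ 44.55 -41.98  77.5 ]
 [ 44.9   48.24  77.48]]
outer edge corners [[ 58.07 -52.87  77.51]
 [ 58.77  59.01  77.49]]
mouth [[ 28.15 -25.41  77.49]
 [ 28.14  31.82  77.48]]
bore [[ -1.29   0.33 -44.3 ]]
```

servo_tool([
  {"x": 0.1,"y": 0.28,"z": 2,"wx": 0,"wy": 0,"wz": 0},
  {"x": 0,"y": 0,"z": 1.8,"wx": 0,"wy": 0,"wz": 0},
  {"x": 0,"y": 0,"z": 0.5,"wx": 0,"wy": 0,"wz": 0},
  {"x": 0,"y": 0,"z": 0.5,"wx": 0,"wy": 0,"wz": 0},
  {"x": 0,"y": 0,"z": 0.4,"wx": 0,"wy": 0,"wz": 0},
])

```text
time_s: 5.52
position: [538.3, -30.2, 61.4]
orientation: [0.666, 0.746, 0.0, 0.0]
ft_force: [-0.4, -0.5, -5.9]
width: 48.0
grasp_force: 66.1
```

servo_tool([
  {"x": 0,"y": 0,"z": 0.4,"wx": 0,"wy": 0,"wz": 0},
  {"x": 0,"y": 0,"z": 0.4,"wx": 0,"wy": 0,"wz": 0},
])

```text
time_s: 5.78
position: [538.1, -30.2, 53.2]
orientation: [0.666, 0.746, 0.0, 0.0]
ft_force: [-0.1, -0.3, -6.2]
width: 48.2
grasp_force: 66.1
```

servo_tool([
  {"x": 0,"y": 0,"z": 0.4,"wx": 0,"wy": 0,"wz": 0},
  {"x": 0,"y": 0,"z": 0.4,"wx": 0,"wy": 0,"wz": 0},
  {"x": 0,"y": 0,"z": 0.5,"wx": 0,"wy": 0,"wz": 0},
  {"x": 0,"y": 0,"z": 0.4,"wx": 0,"wy": 0,"wz": 0},
  {"x": 0,"y": 0,"z": 0,"wx": 0,"wy": 0,"wz": 0},
])

```text
time_s: 6.4
position: [538.9, -30.6, 43.8]
orientation: [0.667, 0.745, 0.003, -0.0]
ft_force: [-35.7, 2.5, 79.4]
width: 48.3
grasp_force: 80.4
```

The block is seated and the arm is stiffer than I assumed. I'll back off.

servo_tool([
  {"x": 0,"y": 0,"z": -0.6,"wx": 0,"wy": 0,"wz": 0},
  {"x": 0,"y": 0,"z": 0,"wx": 0,"wy": 0,"wz": 0},
])

```text
time_s: 6.65
position: [538.8, -30.3, 44.1]
orientation: [0.666, 0.746, 0.001, 0.0]
ft_force: [-9.5, 1.3, 19.0]
width: 48.1
grasp_force: 73.3
```

servo_tool([
  {"x": 0,"y": 0,"z": -0.2,"wx": 0,"wy": 0,"wz": 0},
  {"x": 0,"y": 0,"z": 0,"wx": 0,"wy": 0,"wz": 0},
  {"x": 0,"y": 0,"z": 0,"wx": 0,"wy": 0,"wz": 0},
  {"x": 0,"y": 0,"z": 0,"wx": 0,"wy": 0,"wz": 0},
], fingers=1)

```text
time_s: 7.15
position: [537.9, -30.2, 44.0]
orientation: [0.666, 0.746, -0.0, -0.0]
ft_force: [-0.3, 0.4, -0.3]
width: 85.7
grasp_force: 0.0
```

servo_tool([
  {"x": 0,"y": 0,"z": -2,"wx": 0,"wy": 0,"wz": 0},
  {"x": 0,"y": 0,"z": -5,"wx": 0,"wy": 0,"wz": 0},
  {"x": 0,"y": 0,"z": -6,"wx": 0,"wy": 0,"wz": 0},
  {"x": 0,"y": 0,"z": -5,"wx": 0,"wy": 0,"wz": 0},
  {"x": 0,"y": 0,"z": 0,"wx": 0,"wy": 0,"wz": 0},
])

```text
time_s: 7.78
position: [540.3, -30.5, 228.6]
orientation: [0.666, 0.746, 0.003, 0.003]
ft_force: [0.7, -0.0, -0.3]
width: 85.7
grasp_force: 0.0
```

servo_tool([
  {"x": 0,"y": 0,"z": 0,"wx": 0,"wy": 0,"wz": 0},
  {"x": 0,"y": 0,"z": 0,"wx": 0,"wy": 0,"wz": 0},
])

```text
time_s: 8.02
position: [537.1, -30.1, 222.6]
orientation: [0.666, 0.746, -0.001, -0.001]
ft_force: [-0.6, -0.3, -0.4]
width: 85.3
grasp_force: 0.0
```

```bash
python3 - <<'E'
from h import *; import json
s=monitor.get_state(); im=cams.get_image('wrist'); cv2.imwrite('pics/w5.png',im); sd=cams.get_image('side')
print(s['time_s'],s['position'],tilt(s),s['ft_force'],s['width'])
json.dump(dict(position=list(s['position']),orientation=list(s['orientation'])),open('w5.json','w'))
c=cv2.resize(im[120:270,190:370],None,fx=3,fy=3,interpolation=cv2.INTER_CUBIC)
d=cv2.resize(sd[200:290,225:315],(450,450),interpolation=cv2.INTER_CUBIC)[:450,:260]
hsv=cv2.cvtColor(im,cv2.COLOR_BGR2HSV); m=cv2.inRange(hsv,(22,120,80),(38,255,255)); m[:, :200]=0;m[:,400:]=0
print(cv2.connectedComponentsWithStats(m)[2:])
cv2.imwrite('pics/c5.png',np.hstack([c,d]))
E
```

```text
8.025 [537.11 -30.05 222.62] (np.float64(6.470059102899761), array([-0., -0., -1.])) [-0.6  -0.28 -0.37] 85.29319072089918
(array([[     0,      0,    560,    420, 235177],
       [   299,    201,      6,      5,     23]], dtype=int32), array([[279.5 , 209.5 ],
       [301.35, 203.48]]))
```

View pics/c5.png

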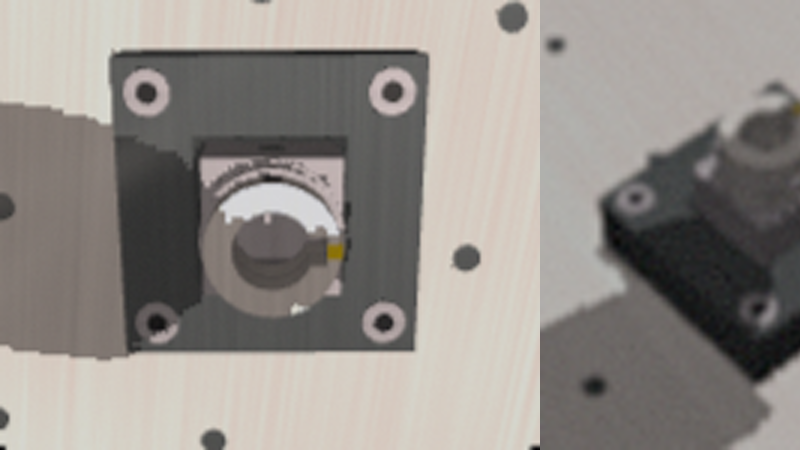

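The block sits in the nest with its square top parallel and low in the socket: bore centre full-image (280.2,203.3), stripe (301.4,203.5). Next I'll plan the move to the shaft.

```bash
python3 - <<'E'
from h import *; import json
s=json.load(open('w5.json')); cp=campose('wrist',s)
b=ray(cp,[(280.2,203.3)],90)[0]; st=ray(cp,[(301.4,203.5)],90)[0]; print('hub',b,np.degrees(np.arctan2(*(st-b)[1::-1])))
t=campose('top'); c=ray(t,[(397.7,264.1)],66)[0]; j=ray(t,[(370+(674-528)/4.4,235+132/4.4)],118)[0]; k=ray(t,[(370+(668-528)/4.4,235+101/4.4)],66)[0]; print(c,j,np.degrees(np.arctan2(*(k-c)[1::-1])))
plan(c[0],c[1],238,-31,8)
E
```

```text
hub [538.6  -30.72  90.  ] 5.93841907065979
[ 475.25 -303.39   66.  ] [ 474.8  -303.83  118.  ] -34.7703367933213
psi0 6.465722671587111
{'x': -3.31, 'y': -1.16, 'z': -0.19, 'wz': 4.7}
{'x': -3.39, 'y': -0.88, 'z': -0.19, 'wz': 4.7}
{'x': -3.45, 'y': -0.6, 'z': -0.19, 'wz': 4.7}
{'x': -3.49, 'y': -0.32, 'z': -0.19, 'wz': 4.7}
{'x': -3.5, 'y': -0.03, 'z': -0.19, 'wz': 4.7}
{'x': -3.49, 'y': 0.25, 'z': -0.19, 'wz': 4.7}
{'x': -3.46, 'y': 0.54, 'z': -0.19, 'wz': 4.7}
{'x': -3.41, 'y': 0.82, 'z': -0.19, 'wz': 4.7}
```

servo_tool([
  {"x": -3.3,"y": -1.2,"z": -0.2,"wx": 0,"wy": 0,"wz": 4.7},
  {"x": -3.4,"y": -0.9,"z": -0.2,"wx": 0,"wy": 0,"wz": 4.7},
  {"x": -3.5,"y": -0.6,"z": -0.2,"wx": 0,"wy": 0,"wz": 4.7},
  {"x": -3.5,"y": -0.3,"z": -0.2,"wx": 0,"wy": 0,"wz": 4.7},
  {"x": -3.5,"y": 0,"z": -0.2,"wx": 0,"wy": 0,"wz": 4.7},
])

```text
time_s: 8.75
position: [497.4, -205.1, 234.6]
orientation: [0.806, 0.591, -0.0, 0.0]
ft_force: [0.6, 0.4, -0.2]
width: 85.3
grasp_force: 0.0
```

servo_tool([
  {"x": -3.5,"y": 0.3,"z": -0.2,"wx": 0,"wy": 0,"wz": 4.7},
  {"x": -3.5,"y": 0.5,"z": -0.2,"wx": 0,"wy": 0,"wz": 4.7},
  {"x": -3.4,"y": 0.8,"z": -0.2,"wx": 0,"wy": 0,"wz": 4.7},
  {"x": 0,"y": 0,"z": 0,"wx": 0,"wy": 0,"wz": 0},
  {"x": 0,"y": 0,"z": 0,"wx": 0,"wy": 0,"wz": 0},
])

```text
time_s: 9.38
position: [474.4, -305.3, 240.2]
orientation: [0.871, 0.49, -0.0, -0.0]
ft_force: [-0.1, 0.4, -1.0]
width: 85.2
grasp_force: 0.0
```

```bash
python3 - <<'E'
from h import *; import json
s=monitor.get_state(); im=cams.get_image('wrist'); cv2.imwrite('pics/w6.png',im)
print(s['time_s'],s['position'],tilt(s),s['joint_pos'])
json.dump(dict(position=list(s['position']),orientation=list(s['orientation'])),open('w6.json','w'))
hsv=cv2.cvtColor(im,cv2.COLOR_BGR2HSV); m=cv2.inRange(hsv,(20,110,70),(38,255,255)); m[:,:170]=0;m[:,400:]=0
print(cv2.connectedComponentsWithStats(m)[2:])
c=cv2.resize(im[140:260,200:360],None,fx=5,fy=5,interpolation=cv2.INTER_CUBIC); cv2.imwrite('pics/c6.png',c)
E
```

```text
9.375 [ 474.44 -305.27  240.22] (np.float64(-31.266375548837356), array([-0.,  0., -1.])) [-0.14  0.31  0.84  1.56 -0.23  1.38  0.17]
(array([[     0,      0,    560,    420, 235168],
       [   291,    188,      8,      5,     32]], dtype=int32), array([[279.5 , 209.5 ],
       [294.72, 190.38]]))
```

View pics/c6.png

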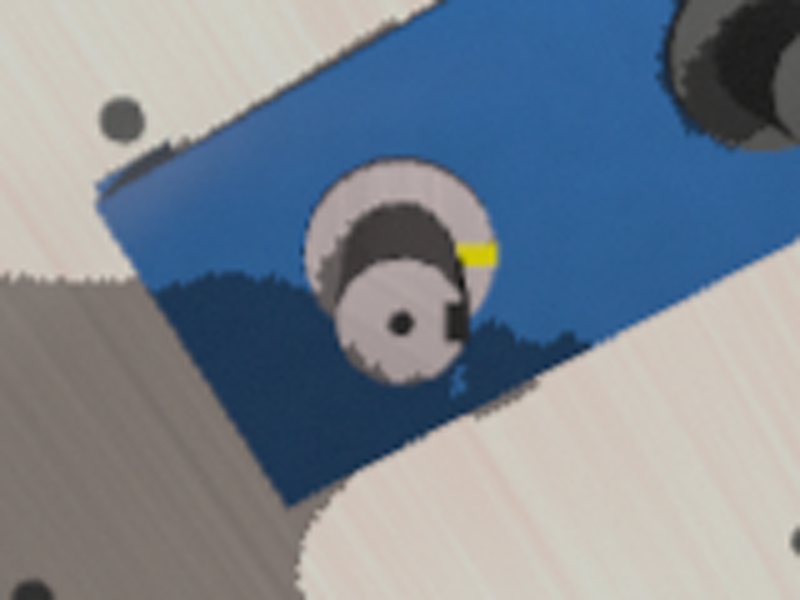

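The journal's top centre is at crop (401,323), full (280.2,204.6), with the keyseat straight to the right at crop (457,322) and the stripe at (294.7,190.4). So the key lies along tool +y.

```bash
python3 - <<'E'
from h import *; import json
s=json.load(open('w6.json')); cp=campose('wrist',s)
j=ray(cp,[(280.2,204.6)],118)[0]; k=ray(cp,[(291.4,204.4)],118)[0]; c=ray(cp,[(280,190.4)],66)[0]; y=ray(cp,[(294.72,190.4)],66)[0]
a=lambda u,v:np.degrees(np.arctan2(*(v-u)[1::-1])); print(j,c,a(j,k),a(c,y))
plan(j[0],j[1],80,-31.3,3)
E
```

```text
[ 476.68 -305.17  118.  ] [ 477.2  -304.35   66.  ] -30.20211228122417 -31.26872083975662
psi0 -31.159309318825535
{'x': 0.01, 'y': 0.06, 'z': 5.34, 'wz': 0.0}
{'x': 0.01, 'y': 0.06, 'z': 5.34, 'wz': 0.0}
{'x': 0.01, 'y': 0.06, 'z': 5.34, 'wz': 0.0}
```

servo_tool([
  {"x": 0,"y": 0.2,"z": 5.0,"wx": 0,"wy": 0,"wz": 0},
  {"x": 0,"y": 0,"z": 5.0,"wx": 0,"wy": 0,"wz": 0},
  {"x": 0,"y": 0,"z": 4.0,"wx": 0,"wy": 0,"wz": 0},
  {"x": 0,"y": 0,"z": 2.0,"wx": 0,"wy": 0,"wz": 0},
  {"x": 0,"y": 0,"z": 0,"wx": 0,"wy": 0,"wz": 0},
])

```text
time_s: 10.05
position: [476.7, -304.7, 79.6]
orientation: [0.871, 0.492, -0.001, -0.001]
ft_force: [0.1, -0.7, 0.1]
width: 85.2
grasp_force: 0.0
```

servo_tool([
  {"x": 0,"y": 0,"z": 0,"wx": 0,"wy": 0,"wz": 0},
  {"x": 0,"y": 0,"z": 0,"wx": 0,"wy": 0,"wz": 0},
])

```text
time_s: 10.3
position: [477.9, -306.0, 81.9]
orientation: [0.871, 0.491, 0.001, 0.001]
ft_force: [-0.3, -0.1, 0.0]
width: 84.7
grasp_force: 0.0
```

```bash
python3 - <<'E'
from h import *
s=monitor.get_state(); print(s['time_s'],s['position'],tilt(s),s['ft_force'])
E
```

```text
10.3 [ 477.94 -306.02   81.92] (np.float64(-31.128787687217613), array([ 0., -0., -1.])) [-0.26 -0.07  0.01]
```

servo_tool([
  {"x": 0,"y": 0,"z": 0.2,"wx": 0,"wy": 0,"wz": 0},
  {"x": 0,"y": 0,"z": 0,"wx": 0,"wy": 0,"wz": 0},
  {"x": 0,"y": 0,"z": 0,"wx": 0,"wy": 0,"wz": 0},
  {"x": 0,"y": 0,"z": 0,"wx": 0,"wy": 0,"wz": 0},
  {"x": 0,"y": 0,"z": 0,"wx": 0,"wy": 0,"wz": 0},
], fingers=-1, squeeze=100)

```text
time_s: 10.92
position: [476.9, -305.4, 78.5]
orientation: [0.871, 0.491, 0.0, -0.0]
ft_force: [-1.6, 2.4, 4.9]
width: 23.0
grasp_force: 97.7
```

servo_tool([
  {"x": 0,"y": 0,"z": 0,"wx": 0,"wy": 0,"wz": 0},
  {"x": 0,"y": 0,"z": 0,"wx": 0,"wy": 0,"wz": 0},
  {"x": 0,"y": 0,"z": 0,"wx": 0,"wy": 0,"wz": 0},
])

```text
time_s: 11.3
position: [477.0, -305.5, 78.5]
orientation: [0.871, 0.491, 0.0, -0.0]
ft_force: [-2.2, 1.1, 4.7]
width: 22.9
grasp_force: 97.7
```

```bash
python3 - <<'E'
from h import *
plan(538.5,-30.8,173,6,8,p0=np.array([477,-305.5,173]),psi0=-31.2)
E
```

```text
psi0 -31.2
{'x': 3.34, 'y': -1.12, 'z': -0.0, 'wz': -4.6}
{'x': 3.42, 'y': -0.85, 'z': -0.0, 'wz': -4.6}
{'x': 3.47, 'y': -0.57, 'z': -0.0, 'wz': -4.6}
{'x': 3.51, 'y': -0.28, 'z': -0.0, 'wz': -4.6}
{'x': 3.52, 'y': 0.0, 'z': -0.0, 'wz': -4.6}
{'x': 3.51, 'y': 0.29, 'z': -0.0, 'wz': -4.6}
{'x': 3.47, 'y': 0.57, 'z': -0.0, 'wz': -4.6}
{'x': 3.41, 'y': 0.85, 'z': -0.0, 'wz': -4.6}
```

servo_tool([
  {"x": 0,"y": 0,"z": -1.5,"wx": 0,"wy": 0,"wz": 0},
  {"x": 0,"y": 0,"z": -3,"wx": 0,"wy": 0,"wz": 0},
  {"x": 0,"y": 0,"z": -3,"wx": 0,"wy": 0,"wz": 0},
  {"x": 0,"y": 0,"z": -2,"wx": 0,"wy": 0,"wz": 0},
  {"x": 0,"y": 0,"z": 0,"wx": 0,"wy": 0,"wz": 0},
])

```text
time_s: 11.92
position: [477.6, -306.1, 174.9]
orientation: [0.871, 0.491, 0.001, 0.001]
ft_force: [-0.7, 0.5, -5.1]
width: 22.8
grasp_force: 98.4
```

servo_tool([
  {"x": 3.3,"y": -1.1,"z": 0,"wx": 0,"wy": 0,"wz": -4.6},
  {"x": 3.4,"y": -0.9,"z": 0,"wx": 0,"wy": 0,"wz": -4.6},
  {"x": 3.5,"y": -0.6,"z": 0,"wx": 0,"wy": 0,"wz": -4.6},
  {"x": 3.5,"y": -0.3,"z": 0,"wx": 0,"wy": 0,"wz": -4.6},
  {"x": 3.5,"y": 0,"z": 0,"wx": 0,"wy": 0,"wz": -4.6},
])

```text
time_s: 12.55
position: [513.9, -132.5, 172.0]
orientation: [0.755, 0.656, -0.001, -0.001]
ft_force: [-0.4, -0.3, -4.2]
width: 22.9
grasp_force: 98.6
```

servo_tool([
  {"x": 3.5,"y": 0.3,"z": 0,"wx": 0,"wy": 0,"wz": -4.6},
  {"x": 3.5,"y": 0.6,"z": 0,"wx": 0,"wy": 0,"wz": -4.6},
  {"x": 3.4,"y": 0.8,"z": 0,"wx": 0,"wy": 0,"wz": -4.6},
  {"x": 0,"y": 0,"z": 0,"wx": 0,"wy": 0,"wz": 0},
  {"x": 0,"y": 0,"z": 0,"wx": 0,"wy": 0,"wz": 0},
])

```text
time_s: 13.18
position: [537.7, -31.1, 172.7]
orientation: [0.671, 0.741, -0.001, -0.0]
ft_force: [-0.2, -0.1, -3.7]
width: 22.8
grasp_force: 98.5
```

servo_tool([
  {"x": 0,"y": 0,"z": 0,"wx": 0,"wy": 0,"wz": 0},
  {"x": 0,"y": 0,"z": 0,"wx": 0,"wy": 0,"wz": 0},
])

```text
time_s: 13.42
position: [537.9, -31.9, 173.3]
orientation: [0.672, 0.741, -0.0, 0.0]
ft_force: [-0.2, -0.5, -4.9]
width: 23.1
grasp_force: 98.5
```

```bash
python3 - <<'E'
from h import *; import json
s=monitor.get_state(); im=cams.get_image('wrist'); cv2.imwrite('pics/w7.png',im)
print(s['time_s'],s['position'],tilt(s),s['ft_force'],s['wrist_torque'])
json.dump(dict(position=list(s['position']),orientation=list(s['orientation'])),open('w7.json','w'))
hsv=cv2.cvtColor(im,cv2.COLOR_BGR2HSV); m=cv2.inRange(hsv,(20,110,60),(38,255,255)); m[:,:170]=0;m[:,400:]=0
n,_,S,C=cv2.connectedComponentsWithStats(m); print(S[1:],C[1:])
cp=campose('wrist',s); M=R.from_quat(s['orientation']).as_matrix()
for i in range(1,n):
  for z in (90,s['position'][2]-12.5): print(i,z,(ray(cp,[C[i]],z)-s['position'])@M)
plan(538.5,-30.8,173,6.2,1)
E
```

```text
13.425 [537.85 -31.88 173.29] (np.float64(5.5778093687661965), array([-0., -0., -1.])) [-0.17 -0.54 -4.86] [0.01 0.03 0.02]
[[302 215   6   7  36]
 [301 254  14   5  18]] [[304.64 218.33]
 [308.94 255.5 ]]
1 90 [[ 0.83 21.34 83.29]]
1 160.78980153872044 [[25.38 14.69 12.49]]
2 90 [[-32.43  25.88  83.3 ]]
2 160.78980153872044 [[ 2.55 17.81 12.5 ]]
psi0 5.586906633215327
{'x': 0.09, 'y': 0.07, 'z': 0.03, 'wz': -0.6}
```

servo_tool([
  {"x": 0.09,"y": 0.07,"z": 1.0,"wx": 0,"wy": 0,"wz": -0.6},
  {"x": 0,"y": 0,"z": 0.6,"wx": 0,"wy": 0,"wz": 0},
  {"x": 0,"y": 0,"z": 0.4,"wx": 0,"wy": 0,"wz": 0},
  {"x": 0,"y": 0,"z": 0.4,"wx": 0,"wy": 0,"wz": 0},
  {"x": 0,"y": 0,"z": 0.3,"wx": 0,"wy": 0,"wz": 0},
])

```text
time_s: 14.1
position: [538.6, -30.2, 146.1]
orientation: [0.667, 0.745, -0.0, 0.0]
ft_force: [0.5, -1.4, -4.3]
width: 23.1
grasp_force: 98.6
```

servo_tool([
  {"x": 0,"y": 0,"z": 0.2,"wx": 0,"wy": 0,"wz": 0},
  {"x": 0,"y": 0,"z": 0.2,"wx": 0,"wy": 0,"wz": 0},
  {"x": 0,"y": 0,"z": 0.1,"wx": 0,"wy": 0,"wz": 0},
  {"x": 0,"y": 0,"z": 0,"wx": 0,"wy": 0,"wz": 0},
])

```text
time_s: 14.6
position: [538.6, -30.1, 141.2]
orientation: [0.667, 0.745, -0.0, 0.0]
ft_force: [1.2, -1.1, -5.8]
width: 23.0
grasp_force: 98.6
```

servo_tool([
  {"x": 0,"y": 0,"z": 0.3,"wx": 0,"wy": 0,"wz": 0},
  {"x": 0,"y": 0,"z": 0.3,"wx": 0,"wy": 0,"wz": 0},
  {"x": 0,"y": 0,"z": 0.2,"wx": 0,"wy": 0,"wz": 0},
  {"x": 0,"y": 0,"z": 0,"wx": 0,"wy": 0,"wz": 0},
])

```text
time_s: 15.1
position: [538.4, -30.1, 133.0]
orientation: [0.667, 0.745, -0.0, -0.0]
ft_force: [1.1, -1.4, -4.7]
width: 23.2
grasp_force: 98.6
```

The key has entered the keyway without contact force. I'll continue down.

servo_tool([
  {"x": 0,"y": 0,"z": 0.5,"wx": 0,"wy": 0,"wz": 0},
  {"x": 0,"y": 0,"z": 0.5,"wx": 0,"wy": 0,"wz": 0},
  {"x": 0,"y": 0,"z": 0.5,"wx": 0,"wy": 0,"wz": 0},
  {"x": 0,"y": 0,"z": 0.3,"wx": 0,"wy": 0,"wz": 0},
  {"x": 0,"y": 0,"z": 0,"wx": 0,"wy": 0,"wz": 0},
])

```text
time_s: 15.72
position: [538.3, -30.0, 114.8]
orientation: [0.667, 0.745, -0.0, -0.0]
ft_force: [-0.3, -2.7, -5.4]
width: 22.6
grasp_force: 98.6
```

servo_tool([
  {"x": 0,"y": 0,"z": 0.1,"wx": 0,"wy": 0,"wz": 0},
  {"x": 0,"y": 0,"z": 0.1,"wx": 0,"wy": 0,"wz": 0},
  {"x": 0,"y": 0,"z": 0,"wx": 0,"wy": 0,"wz": 0},
])

```text
time_s: 16.1
position: [538.7, -30.0, 113.3]
orientation: [0.667, 0.745, 0.0, 0.0]
ft_force: [0.9, -2.6, -5.0]
width: 23.0
grasp_force: 98.6
```

servo_tool([
  {"x": 0,"y": 0,"z": 0.1,"wx": 0,"wy": 0,"wz": 0},
  {"x": 0,"y": 0,"z": 0.1,"wx": 0,"wy": 0,"wz": 0},
  {"x": 0,"y": 0,"z": 0,"wx": 0,"wy": 0,"wz": 0},
])

```text
time_s: 16.48
position: [538.6, -30.0, 111.2]
orientation: [0.667, 0.745, -0.0, 0.0]
ft_force: [0.5, -1.5, -5.0]
width: 23.0
grasp_force: 98.6
```

servo_tool([
  {"x": 0,"y": 0,"z": 0.1,"wx": 0,"wy": 0,"wz": 0},
  {"x": 0,"y": 0,"z": 0,"wx": 0,"wy": 0,"wz": 0},
])

```text
time_s: 16.73
position: [538.7, -30.1, 110.6]
orientation: [0.667, 0.745, 0.0, 0.0]
ft_force: [-0.7, -2.1, -0.4]
width: 23.1
grasp_force: 99.0
```

Contact at the shoulder, z 110.6 as predicted. Now I'll build up the push.

servo_tool([
  {"x": 0,"y": 0,"z": 0.1,"wx": 0,"wy": 0,"wz": 0},
  {"x": 0,"y": 0,"z": 0,"wx": 0,"wy": 0,"wz": 0},
  {"x": 0,"y": 0,"z": 0,"wx": 0,"wy": 0,"wz": 0},
])

```text
time_s: 17.1
position: [539.0, -30.1, 110.5]
orientation: [0.667, 0.745, 0.001, 0.0]
ft_force: [-4.4, -0.7, 8.2]
width: 23.2
grasp_force: 100.2
```

servo_tool([
  {"x": 0,"y": 0,"z": 0.07,"wx": 0,"wy": 0,"wz": 0},
  {"x": 0,"y": 0,"z": 0,"wx": 0,"wy": 0,"wz": 0},
  {"x": 0,"y": 0,"z": 0,"wx": 0,"wy": 0,"wz": 0},
  {"x": 0,"y": 0,"z": 0,"wx": 0,"wy": 0,"wz": 0},
])

```text
time_s: 17.6
position: [539.1, -30.1, 110.5]
orientation: [0.667, 0.745, 0.001, 0.0]
ft_force: [-6.3, -1.9, 15.5]
width: 23.1
grasp_force: 100.8
```

servo_tool([
  {"x": 0,"y": 0,"z": 0,"wx": 0,"wy": 0,"wz": 0},
  {"x": 0,"y": 0,"z": 0,"wx": 0,"wy": 0,"wz": 0},
  {"x": 0,"y": 0,"z": 0,"wx": 0,"wy": 0,"wz": 0},
  {"x": 0,"y": 0,"z": 0,"wx": 0,"wy": 0,"wz": 0},
])

```text
time_s: 18.1
position: [539.1, -30.1, 110.5]
orientation: [0.667, 0.745, 0.001, 0.0]
ft_force: [-6.0, -0.8, 16.1]
width: 23.2
grasp_force: 100.8
```

```bash
python3 - <<'E'
from h import *
s=monitor.get_state(); print(s['time_s'],s['position'],tilt(s),s['ft_force'],s['wrist_torque'],s['grasp_force'],s['qvel'])
E
```

```text
18.1 [539.12 -30.11 110.5 ] (np.float64(6.258657480439281), array([ 0.,  0., -1.])) [-5.95 -0.84 16.09] [-0.32  1.65  0.04] 100.81503868103027 [ 0. -0. -0. -0. -0. -0.  0.]
```

```bash
python3 -c "
from h import *
print(robot.job_done())"
```

```text
the job is handed in; nothing more can be done
None
```

I handed the job in at about 18 s: the collet block is down in the nest, and the keyed shaft is in the pulley with its key in the keyway and its shoulder on the hub face. The gripper is still closed on it (about 100 N) and pushing down with about 16 N, but the hand-in gave back no verdict.

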